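# Third click of the filter changer

### The job

Set the filter changer on the bench to its third filter: with a fingertip, push its sliding lever fully home to the stop at the right-hand end, then push it out to the left by three clicks, counting them from home, and leave it resting in the third click without ever running on into the fourth. Push only on its left and right faces, never pinch it, and leave the things standing round it where they are.

Things in the scene. Friction and masses are not known exactly. Their poses are not given: they have to be found in the camera images.
- filter_unit: grey filter changer fixed to the worktop: housing 96 (x) x 200 (y) x 50 mm high, lamp house behind (to x = +118 mm, 55 mm high), lens barrel in front (to x = -66). Origin: centre of the housing's underside, on the worktop. x away from the lens, y along the top slot from the lever's home end to its far end (to the robot's left), z up. Steel bar 9 mm high across the top at the home end (y = -90 mm).
- filter_lever (a joint): lever position along the unit's +y (m): 0 home stop, 0.080 far stop. Detents every 0.016: home 0, clicks 0.016, 0.032, 0.048 (third), 0.064, 0.080. Leaving a detent takes up to 7 N (either way), fading to none at the crest 8 mm on; then the lever snaps 8 mm ahead into the next detent and stays. Starts in click 1, 2 or 3.
- lever_mid (a point): centre of the lever, half-way up, 75 mm above the worktop. The lever is an upright black paddle on the unit, 36 mm wide (x), 12 mm thick (y); its side faces run from 54 to 96 mm above the worktop, a low cap to 99 mm. At home this point lies at x = 0, y = -40 mm in the unit's frame. It is made of a left and a right half plate, each 6 mm thick; pressing both halves at once counts as a pinch.
- jar3: screw-cap sample jar, 54 mm across, 75 mm tall, standing about 165 mm from the unit's centre beyond its left end. Bystander, to be left alone; loose; origin at the centre of its underside
- die_holder: small wooden block with two steel dies, 32 x 60 x 26 mm, in front of the unit on the left. Bystander, to be left alone; loose; origin at the centre of its underside
- stopwatch: black stopwatch, 70 x 58 x 18 mm, lying in front of the unit on the right. Bystander, to be left alone; loose; origin at the centre of its underside
- petri_dish: glass dish of pellets, 44 mm across, 9 mm high, beyond the unit's right (home) end. Bystander, to be left alone; loose; origin at the centre of its underside
- load_weight0: slotted steel weight, 46 mm across, 28 mm tall, behind the unit on the left. Bystander, to be left alone; loose; origin at the centre of its underside
- charging_funnel: steel funnel standing on its mouth, 68 mm across, 78 mm tall, behind the unit on the right. Bystander, to be left alone; loose; origin at the centre of its underside

How it is judged:
On the way, in this order (a step that is already met when the one before it is completed fails the run):
1. the lever has been pushed fully home (value of joint filter_lever below 0.003 m), for 0.1 s.
2. the lever has come to the third click (value of joint filter_lever between 0.045 and 0.051 m), for 0.1 s.
At the end, for the whole second after the job is handed in: the lever rests in the third click from home (48 mm, within 3 mm), released and still (all of step 2 and velocity of joint filter_lever between -0.005 and 0.005 m/s); the robot touches nothing.
It fails at once if the lever ran past the third click, over the crest towards the fourth (beyond 57 mm) (value of joint filter_lever above 0.057 m).
It fails at once if the lever was pinched: both of its halves pressed by the fingers at once (over 1.5 N each) (contact force between the fingers and filter_lever_c3 above 1.5 N and contact force between the fingers and filter_lever_c4 above 1.5 N).
It fails at once if a thing standing round the unit was moved or lifted by more than 15 mm (distance of any of jar3, die_holder, stopwatch, petri_dish, load_weight0, charging_funnel from where it was at the start of the episode above 0.015 m).
It also fails if it takes over 64 s, if anything falls off the work surface, if the arm or the gripper's body presses on something with over 40 N, if the wrist force passes 120 N, or if a joint passes its speed limit or range.

### The arm

A 6-joint arm with a two-finger parallel gripper is mounted at the origin on a cart in front of the work surface, level with it; the furniture and walls round the work are solid. World frame = base frame: x ahead of the robot, y to its left, z up, the work surface at z = 0. Lengths are in m, angles in rad, forces in N, time in s.
With the tool pointing down it reaches from about 0.375 to 0.925 m from the base axis. Payload 5.7 kg.
Tool frame: the origin (TCP) lies where the fingers leave the gripper's body, on its centre line; the fingertips stand 73 mm ahead of it and the grasp point (between the pads) lies 54 mm ahead of it; z points along the fingers, y is the line along which they close (so a half turn about z gives the same grasp; the last joint's range is limited). The gripper opens to 85 mm and grips with 20 to 120 N. Pads are 22 mm wide; open, the fingers measure 114 mm over their backs; the gripper's body (76 mm by 85 mm) begins 54 mm behind the grasp point. The pads swing forward as they close: fully open they stand 13 mm farther back than shut.
Start: joints at [-1.311, 0.359, 1.51, -0, 1.272, -0.115], TCP at [0.22, -0.558, 0.304] pointing down, gripper open.
Joint ranges: [-2.97, 2.97], [-1.01, 2.36], [0.21, 2.38], [-0.96, 4.11], [0.2, 2.71], [-2.98, 2.98]. Speed limits (rad/s): [2.39, 2.39, 3.14, 3.14, 3.14, 3.14].

### API

Orientations are given as a unit quaternion [w, x, y, z].
In Python, from rig import state, imaging, ticket gives the robot as it stands.
- The arm moves only by the tool send_rows, never from a script. Its argument "plan" is a list of rows, each an object of numbers: "wx", "wy", "wz": the turn, a rotation vector about the tool's x, y, z in degrees; "tx", "ty", "tz": the shift along the tool's x, y, z in mm; "jaw": the finger opening in mm, from 0 to 85.4. In form: [{"wx": .., "wy": .., "wz": .., "tx": .., "ty": .., "tz": .., "jaw": ..}, ...]. A call has 1 to 20 rows; each row shifts and turns the commanded pose from where the row before left it, along the tool's axes as they then stand; what a row does not reach is not made up. A row lasts 1/10 s, in which the tool goes at most 50 mm and 8.59 degrees, less where a joint would pass 70% of its speed; a pose out of reach is approached as far as the arm can. A call with a gripper value outside its range is refused whole. The fingers move at their own pace and stop on an object; "squeeze" is the grip in N (left out, the last holds). Time passes only in rows, so rows that do not move let the fingers close. It gives the time, the measured TCP pose, the force, the opening and the grip force at its end, in the units of the state.
- state(): the state, without advancing time (a new reading comes with each control period).
- imaging.capture(name): name is "scene" or "top"; returns a dict with "color" (420x560x3 uint8, red, green, blue), "depth" (420x560 float32, m along the optical axis (not along the pixel's ray), 0 where there is no reading), "fx", "fy", "cx", "cy" (pixels), "k1" (the pictures are not rectified: a ray, as slopes to the right and down, at radius r is drawn at 1 + k1 r^2 times it, then the intrinsics apply), "extrinsics" (4x4, takes a point from camera to world coordinates). Camera axes: x right, y down, z forward; pixel columns grow to the right and rows downward; lengths in m; the calibration is good to about 2 mm. A picture is of the moment at which its call begins.
- ticket.sign_off(): hands the job in; it is judged then, once.
The state is a dict: "clock": time; "joint_pos": joint angles; "dq": joint speeds; "joint_torque": joint torques, N m; "tcp_pos": TCP position; "eef_rot": TCP orientation; "ft_force": force on the tool from outside, world axes, zero at the start; "torque": the same for the moment, N m; "opening": finger opening in m; "finger_force": force on a finger pad.
Only numpy, scipy, OpenCV 4.12 (cv2) and the standard library are available. Lean on these libraries where they do the work, as an engineer would, in place of code of your own. Each camera call takes 0.05 s, during which the arm holds its last target. There are 200 camera calls.

## Working session

There is one attempt and no reset: what is moved stays moved. The work goes in short steps, Python scripts to look and compute and a tool call to move; the robot and the scene stay as the last step left them, time stands still between calls to the robot, and variables do not carry over. Pictures are saved under pics/ and viewed, at most 10 in all, crops included, and the job is handed in when it is done.

Besides the shell and the picture viewer there is one more tool, called after ">>>" as name([rows], argument=value, ...), one row to a line, values as JSON. send_rows: Moves the arm, as the interface text tells. Its arguments: {"type":"object","properties":{"plan":{"type":"array"},"squeeze":{"type":"number"}},"required":["plan"]}

```bash
mkdir -p pics; ls
cat > h.py <<'E'
import numpy as np, cv2
from rig import state, imaging, ticket
def cap(n):
    c=imaging.capture(n); return c
def world(c):
    h,w=c["depth"].shape
    u,v=np.meshgrid(np.arange(w),np.arange(h))
    K=np.array([[c["fx"],0,c["cx"]],[0,c["fy"],c["cy"]],[0,0,1.]])
    p=cv2.undistortPoints(np.stack([u,v],-1).reshape(-1,1,2).astype(np.float64),K,np.array([c["k1"],0,0,0,0.])).reshape(h,w,2)
    d=c["depth"]; P=np.dstack([p[...,0]*d,p[...,1]*d,d])
    E=np.array(c["extrinsics"]); W=P@E[:3,:3].T+E[:3,3]; W[d==0]=np.nan
    return W
E
python3 - <<'E'
from h import *
s=state();print({k:np.round(v,3).tolist() for k,v in s.items()})
for n in("scene","top"):
    c=cap(n);np.save(n+"_W.npy",world(c));cv2.imwrite(f"pics/{n}0.png",c["color"][...,::-1]);print(n,np.round(c["extrinsics"],3).tolist())
E
```

```text
pics
{'clock': 0.0, 'joint_pos': [-1.311, 0.36, 1.511, 0.0, 1.272, -0.115], 'dq': [-0.001, 0.001, -0.001, 0.0, -0.0, -0.002], 'joint_torque': [0.001, -52.76, -27.862, 0.0, 0.013, 0.0], 'tcp_pos': [0.22, -0.558, 0.303], 'eef_rot': [-0.001, 0.982, 0.186, -0.0], 'ft_force': [1.02, -0.588, -0.5], 'torque': [-0.049, -0.007, -0.035], 'finger_force': 0.0, 'opening': 0.085}
scene [[0.636, -0.433, 0.639, -0.059], [-0.772, -0.38, 0.51, -0.438], [0.022, -0.818, -0.575, 0.623], [0.0, 0.0, 0.0, 1.0]]
top [[-0.018, -0.994, 0.107, 0.451], [-1.0, 0.018, 0.006, 0.021], [-0.008, -0.107, -0.994, 0.986], [0.0, 0.0, 0.0, 1.0]]
```

View pics/scene0.png

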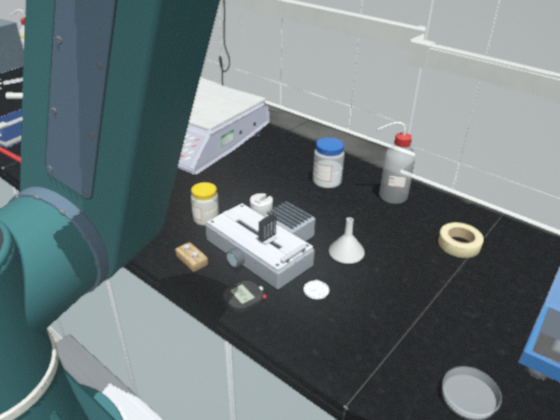

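View pics/top0.png

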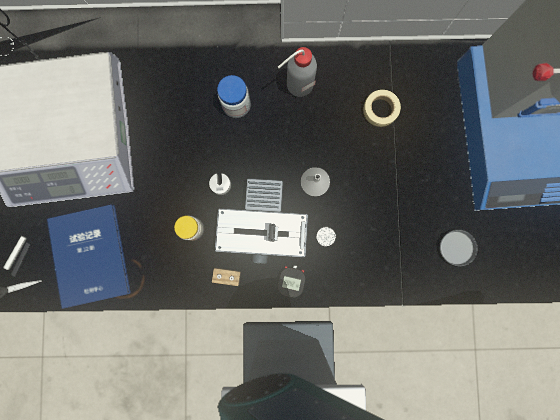

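The top view shows the unit at about (261,232) px with the lever at about (270,232). The jar is at (188,228), dish (326,237), stopwatch (292,280), die block (226,277), funnel (315,182) and weight (220,184).

Run:
```python
from h import *
W=np.load("top_W.npy")
sub=W[195:270,205:320].reshape(-1,3)
m=(sub[:,2]>.044)&(sub[:,2]<.053)
img=np.zeros(W.shape[:2],np.uint8);Z=W[...,2];img[195:270,205:320]=((Z>.044)&(Z<.054))[195:270,205:320]
# housing rows only (lamp house excluded by row>=210)
q=W[209:262,205:318].reshape(-1,3);q=q[(q[:,2]>.044)&(q[:,2]<.0535)]
r=cv2.minAreaRect((q[:,:2]*1000).astype(np.float32));print("rect",r,np.median(q[:,2]))
l=W[205:262,240:300].reshape(-1,3);l=l[l[:,2]>.08]
print("lever n",len(l),l.min(0),l.max(0),np.median(l,0));print("rect",cv2.minAreaRect((l[:,:2]*1000).astype(np.float32)))
for n,(u,v) in dict(jar=(188,228),dish=(326,237),watch=(292,280),die=(226,277),fun=(315,180),wt=(220,184)).items():print(n,np.round(W[v,u],3))
S=np.load("scene_W.npy");s=S[200:260,240:300].reshape(-1,3);s=s[(s[:,2]>.065)&(s[:,2]<.11)]
print("scene lever",len(s),s.min(0),s.max(0))
c=cap("top");cv2.imwrite("pics/top_c.png",cv2.resize(c["color"][195:275,200:325,::-1],None,fx=6,fy=6,interpolation=cv2.INTER_CUBIC))
```

```text
rect ((492.6883239746094, 63.46930694580078), (201.2159881591797, 104.92305755615234), 88.8769302368164) 0.04997868162356217
lever n 104 [0.47525751 0.03413744 0.08120535] [0.50862113 0.04722559 0.10314334] [0.49172751 0.0403735  0.09724986]
rect ((491.93865966796875, 40.62062072753906), (12.57391357421875, 33.341575622558594), 88.19903564453125)
jar [0.505 0.218 0.073]
dish [ 0.482 -0.082  0.009]
watch [ 0.388 -0.003  0.015]
die [0.397 0.144 0.019]
fun [ 0.605 -0.056  0.062]
wt [0.61  0.159 0.001]
scene lever 332 [0.47209844 0.02926087 0.06503073] [0.51012508 0.04638945 0.10148067]
```

View pics/top_c.png

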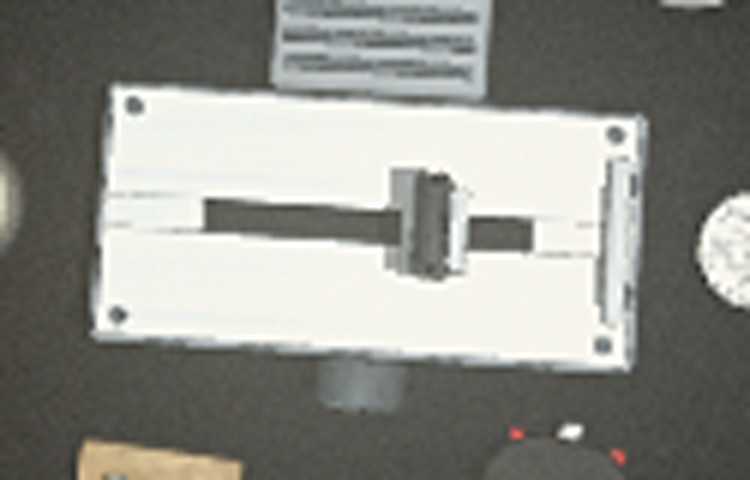

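```bash
cat >> h.py <<'E'
def unit(W):
    top=[];bot=[]
    for u in range(222,303):
        col=W[205:265,u]; k=(col[:,2]>.047)&(col[:,2]<.053)
        if k.sum(): bot.append(col[k][-1,:2]); 
    lef=[];rig=[]
    for v in range(216,250):
        r=W[v,205:320]; k=(r[:,2]>.046)&(r[:,2]<.053)
        lef.append(r[k][0,:2]); rig.append(r[k][-1,:2])
    out=[]
    for n,a in(("front",bot),("left",lef),("right",rig)):
        a=np.array(a,np.float32); l=cv2.fitLine(a,cv2.DIST_HUBER,0,.01,.01).ravel(); out.append(l); print(n,np.round(l,4))
    return out
E
python3 - <<'E'
from h import *
W=np.load("top_W.npy");f,l,r=unit(W)
c=cap("top")
# colour: white top plate, plane z=.05
g=c["color"].min(2)[195:275,200:325]
W2=world(c)[195:275,200:325]
m=(g>150)&(W2[...,2]>.045)&(W2[...,2]<.055)
print(cv2.minAreaRect((W2[m][:,:2]*1000).astype(np.float32)),m.sum())
E
```

```text
front [0.0818 0.9966 0.4508 0.0733]
left [ 0.9979 -0.0649  0.4959  0.1591]
right [ 0.9933 -0.1151  0.4955 -0.0305]
((514.337890625, 80.55473327636719), (232.35980224609375, 130.8275146484375), 85.35798645019531) 3420
```

>>> send_rows([
  {"wz": 5.22,"jaw": 0},
  {"wz": 5.22},
  {"wz": 5.22},
  {"wz": 5.22},
  {"wz": 5.22},
])

```text
validation failed for argument at $.pl...
```

>>> send_rows([
  {"tx": 11,"ty": -32.7},
  {"tx": 11,"ty": -32.7},
  {"tx": 11,"ty": -32.7},
  {"tx": 11,"ty": -32.7},
  {"tx": 11,"ty": -32.7},
  {"tx": 11,"ty": -32.7},
  {"tx": 11,"ty": -32.7},
  {"tx": 11,"ty": -32.7},
  {"tx": 11,"ty": -32.7},
  {"tx": 11,"ty": -32.7},
  {"tx": 11,"ty": -32.7},
  {"tx": 11,"ty": -32.7},
  {"tx": 11,"ty": -32.7},
  {"tx": 11,"ty": -32.7},
  {"tx": 11,"ty": -32.7},
  {"tx": 11,"ty": -32.7},
  {"tx": 11,"ty": -32.7},
  {"tx": 11,"ty": -32.7},
  {"tx": 11,"ty": -32.7},
  {"tx": 11,"ty": -32.7},
])

```text
validation failed for argument at $.pl...
```

Rows need every field.

>>> send_rows([
  {"wx": 0,"wy": 0,"wz": 5.22,"tx": 0,"ty": 0,"tz": 0,"jaw": 0},
  {"wx": 0,"wy": 0,"wz": 5.22,"tx": 0,"ty": 0,"tz": 0,"jaw": 0},
  {"wx": 0,"wy": 0,"wz": 5.22,"tx": 0,"ty": 0,"tz": 0,"jaw": 0},
  {"wx": 0,"wy": 0,"wz": 5.22,"tx": 0,"ty": 0,"tz": 0,"jaw": 0},
  {"wx": 0,"wy": 0,"wz": 5.22,"tx": 0,"ty": 0,"tz": 0,"jaw": 0},
])

```text
clock: 0.7
tcp_pos: [0.2196, -0.5582, 0.3036]
eef_rot: [-0.0, 0.999, -0.042, -0.0]
ft_force: [-0.2, 0.0, -0.6]
opening: 0.0123
finger_force: 0.0
```

>>> send_rows([
  {"wx": 0,"wy": 0,"wz": 0,"tx": 11,"ty": -33,"tz": 0,"jaw": 0},
  {"wx": 0,"wy": 0,"wz": 0,"tx": 11,"ty": -33,"tz": 0,"jaw": 0},
  {"wx": 0,"wy": 0,"wz": 0,"tx": 11,"ty": -33,"tz": 0,"jaw": 0},
  {"wx": 0,"wy": 0,"wz": 0,"tx": 11,"ty": -33,"tz": 0,"jaw": 0},
  {"wx": 0,"wy": 0,"wz": 0,"tx": 11,"ty": -33,"tz": 0,"jaw": 0},
  {"wx": 0,"wy": 0,"wz": 0,"tx": 11,"ty": -33,"tz": 0,"jaw": 0},
  {"wx": 0,"wy": 0,"wz": 0,"tx": 11,"ty": -33,"tz": 0,"jaw": 0},
  {"wx": 0,"wy": 0,"wz": 0,"tx": 11,"ty": -33,"tz": 0,"jaw": 0},
  {"wx": 0,"wy": 0,"wz": 0,"tx": 11,"ty": -33,"tz": 0,"jaw": 0},
  {"wx": 0,"wy": 0,"wz": 0,"tx": 11,"ty": -33,"tz": 0,"jaw": 0},
  {"wx": 0,"wy": 0,"wz": 0,"tx": 11,"ty": -33,"tz": 0,"jaw": 0},
  {"wx": 0,"wy": 0,"wz": 0,"tx": 11,"ty": -33,"tz": 0,"jaw": 0},
  {"wx": 0,"wy": 0,"wz": 0,"tx": 11,"ty": -33,"tz": 0,"jaw": 0},
  {"wx": 0,"wy": 0,"wz": 0,"tx": 11,"ty": -33,"tz": 0,"jaw": 0},
  {"wx": 0,"wy": 0,"wz": 0,"tx": 11,"ty": -33,"tz": 0,"jaw": 0},
  {"wx": 0,"wy": 0,"wz": 0,"tx": 11,"ty": -33,"tz": 0,"jaw": 0},
  {"wx": 0,"wy": 0,"wz": 0,"tx": 11,"ty": -33,"tz": 0,"jaw": 0},
  {"wx": 0,"wy": 0,"wz": 0,"tx": 11,"ty": -33,"tz": 0,"jaw": 0},
  {"wx": 0,"wy": 0,"wz": 0,"tx": 11,"ty": -33,"tz": 0,"jaw": 0},
  {"wx": 0,"wy": 0,"wz": 0,"tx": 11,"ty": -33,"tz": 0,"jaw": 0},
])

```text
clock: 2.7
tcp_pos: [0.4924, 0.0832, 0.3039]
eef_rot: [0.0, 0.999, -0.04, -0.0]
ft_force: [0.0, 0.1, -0.4]
opening: -0.0003
finger_force: 0.0
```

>>> send_rows([
  {"wx": 0,"wy": 0,"wz": 0,"tx": 0.5,"ty": 0,"tz": 27,"jaw": 0},
  {"wx": 0,"wy": 0,"wz": 0,"tx": 0.5,"ty": 0,"tz": 27,"jaw": 0},
  {"wx": 0,"wy": 0,"wz": 0,"tx": 0.5,"ty": 0,"tz": 27,"jaw": 0},
  {"wx": 0,"wy": 0,"wz": 0,"tx": 0.5,"ty": 0,"tz": 27,"jaw": 0},
  {"wx": 0,"wy": 0,"wz": 0,"tx": 0,"ty": 0,"tz": 27,"jaw": 0},
  {"wx": 0,"wy": 0,"wz": 0,"tx": 0,"ty": 0,"tz": 27,"jaw": 0},
  {"wx": 0,"wy": 0,"wz": 0,"tx": 0,"ty": 0,"tz": 0,"jaw": 0},
  {"wx": 0,"wy": 0,"wz": 0,"tx": 0,"ty": 0,"tz": 0,"jaw": 0},
])

```text
clock: 3.5
tcp_pos: [0.4939, 0.0816, 0.1419]
eef_rot: [-0.0, 0.999, -0.04, -0.001]
ft_force: [0.6, -0.0, 0.4]
opening: 0.0
finger_force: 0.0
```

Run:
```python
from h import *
print(np.round(state()["ft_force"],2))
c=cap("scene");cv2.imwrite("pics/s1.png",cv2.resize(c["color"][130:310,180:390,::-1],None,fx=3.3,fy=3.3,interpolation=cv2.INTER_CUBIC))
```

```text
[ 0.62 -0.03  0.35]
```

View pics/s1.png

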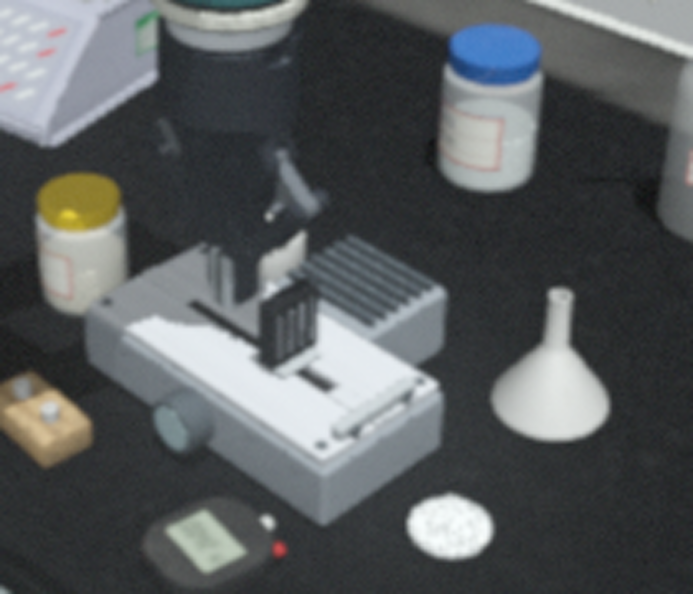

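The closed fingertips are at about (222,270) in the crop, clear on the left of the lever at (290,325); nothing is disturbed.

>>> send_rows([
  {"wx": 0,"wy": 0,"wz": 0,"tx": 0,"ty": 5,"tz": 0,"jaw": 0},
  {"wx": 0,"wy": 0,"wz": 0,"tx": 0,"ty": 5,"tz": 0,"jaw": 0},
  {"wx": 0,"wy": 0,"wz": 0,"tx": 0,"ty": 5,"tz": 0,"jaw": 0},
  {"wx": 0,"wy": 0,"wz": 0,"tx": 0,"ty": 3,"tz": 0,"jaw": 0},
  {"wx": 0,"wy": 0,"wz": 0,"tx": 0,"ty": 0,"tz": 0,"jaw": 0},
])

```text
clock: 4.05
tcp_pos: [0.4927, 0.0631, 0.1422]
eef_rot: [-0.0, 0.999, -0.041, 0.0]
ft_force: [0.0, 0.1, 0.1]
opening: 0.0
finger_force: 0.0
```

>>> send_rows([
  {"wx": 0,"wy": 0,"wz": 0,"tx": 0,"ty": 2,"tz": 0,"jaw": 0},
  {"wx": 0,"wy": 0,"wz": 0,"tx": 0,"ty": 2,"tz": 0,"jaw": 0},
  {"wx": 0,"wy": 0,"wz": 0,"tx": 0,"ty": 0,"tz": 0,"jaw": 0},
])

```text
clock: 4.35
tcp_pos: [0.4923, 0.0596, 0.1419]
eef_rot: [-0.0, 0.999, -0.04, -0.0]
ft_force: [-0.9, -0.5, -0.1]
opening: 0.0001
finger_force: 0.0
```

>>> send_rows([
  {"wx": 0,"wy": 0,"wz": 0,"tx": 0,"ty": 2,"tz": 0,"jaw": 0},
  {"wx": 0,"wy": 0,"wz": 0,"tx": 0,"ty": 2,"tz": 0,"jaw": 0},
  {"wx": 0,"wy": 0,"wz": 0,"tx": 0,"ty": 0,"tz": 0,"jaw": 0},
])

```text
clock: 4.65
tcp_pos: [0.4921, 0.0564, 0.1419]
eef_rot: [-0.001, 0.999, -0.041, 0.0]
ft_force: [-0.4, 4.5, 0.2]
opening: -0.0001
finger_force: 2.3
```

>>> send_rows([
  {"wx": 0,"wy": 0,"wz": 0,"tx": 0,"ty": 2,"tz": 0,"jaw": 0},
  {"wx": 0,"wy": 0,"wz": 0,"tx": 0,"ty": 2,"tz": 0,"jaw": 0},
  {"wx": 0,"wy": 0,"wz": 0,"tx": 0,"ty": 0,"tz": 0,"jaw": 0},
])

```text
clock: 4.95
tcp_pos: [0.4917, 0.0515, 0.1419]
eef_rot: [0.0, 0.999, -0.04, -0.0]
ft_force: [0.4, 0.5, -0.3]
opening: -0.0002
finger_force: 0.4
```

>>> send_rows([
  {"wx": 0,"wy": 0,"wz": 0,"tx": 0,"ty": 2,"tz": 0,"jaw": 0},
  {"wx": 0,"wy": 0,"wz": 0,"tx": 0,"ty": 2,"tz": 0,"jaw": 0},
  {"wx": 0,"wy": 0,"wz": 0,"tx": 0,"ty": 2,"tz": 0,"jaw": 0},
  {"wx": 0,"wy": 0,"wz": 0,"tx": 0,"ty": 0,"tz": 0,"jaw": 0},
])

```text
clock: 5.35
tcp_pos: [0.4912, 0.0453, 0.1419]
eef_rot: [0.0, 0.999, -0.041, -0.0]
ft_force: [-0.3, 0.1, 0.6]
opening: 0.0001
finger_force: 0.0
```

>>> send_rows([
  {"wx": 0,"wy": 0,"wz": 0,"tx": 0,"ty": 2,"tz": 0,"jaw": 0},
  {"wx": 0,"wy": 0,"wz": 0,"tx": 0,"ty": 2,"tz": 0,"jaw": 0},
  {"wx": 0,"wy": 0,"wz": 0,"tx": 0,"ty": 0,"tz": 0,"jaw": 0},
])

```text
clock: 5.65
tcp_pos: [0.491, 0.0425, 0.142]
eef_rot: [-0.001, 0.999, -0.041, 0.0]
ft_force: [0.3, 6.1, -0.5]
opening: 0.0001
finger_force: 3.1
```

>>> send_rows([
  {"wx": 0,"wy": 0,"wz": 0,"tx": 0,"ty": 2,"tz": 0,"jaw": 0},
  {"wx": 0,"wy": 0,"wz": 0,"tx": 0,"ty": 2,"tz": 0,"jaw": 0},
  {"wx": 0,"wy": 0,"wz": 0,"tx": 0,"ty": 0,"tz": 0,"jaw": 0},
])

```text
clock: 5.95
tcp_pos: [0.4909, 0.0415, 0.1421]
eef_rot: [-0.004, 0.999, -0.042, 0.0]
ft_force: [1.5, 24.3, -0.6]
opening: 0.0001
finger_force: 12.2
```

Run:
```python
from h import *
print(state()["ft_force"])
c=cap("scene");W=world(c)
s=W[200:260,240:300].reshape(-1,3);s=s[(s[:,2]>.065)&(s[:,2]<.105)]
cv2.imwrite("pics/s2.png",cv2.resize(c["color"][180:290,195:335,::-1],None,fx=5,fy=5,interpolation=cv2.INTER_CUBIC))
```

```text
[ 1.45850083 24.34209148 -0.5592099 ]
```

View pics/s2.png

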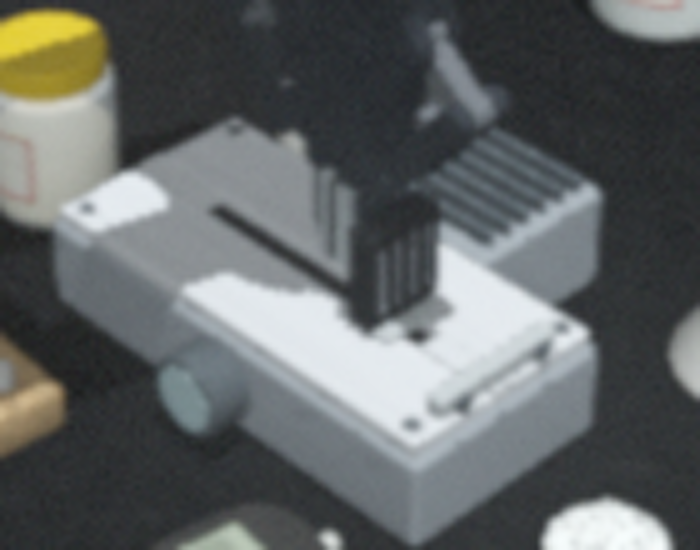

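Hard stop at 24 N, and the picture shows the lever at (395,260), at the right-hand end of the slot: home. Now over to its right side.

>>> send_rows([
  {"wx": 0,"wy": 0,"wz": 0,"tx": 0,"ty": -5,"tz": 0,"jaw": 0},
  {"wx": 0,"wy": 0,"wz": 0,"tx": 0,"ty": -10,"tz": 0,"jaw": 0},
  {"wx": 0,"wy": 0,"wz": 0,"tx": 0,"ty": 0,"tz": 0,"jaw": 0},
  {"wx": 0,"wy": 0,"wz": 0,"tx": 0,"ty": 0,"tz": -25,"jaw": 0},
  {"wx": 0,"wy": 0,"wz": 0,"tx": 0,"ty": 0,"tz": -25,"jaw": 0},
  {"wx": 0,"wy": 0,"wz": 0,"tx": 0,"ty": 0,"tz": -20,"jaw": 0},
  {"wx": 0,"wy": 0,"wz": 0,"tx": 0,"ty": 0,"tz": 0,"jaw": 0},
])

```text
clock: 6.7
tcp_pos: [0.4935, 0.0524, 0.2144]
eef_rot: [0.0, 0.999, -0.04, 0.003]
ft_force: [-0.4, 0.5, 0.3]
opening: -0.0002
finger_force: 0.0
```

>>> send_rows([
  {"wx": 0,"wy": 0,"wz": 0,"tx": 0,"ty": 23,"tz": 0,"jaw": 0},
  {"wx": 0,"wy": 0,"wz": 0,"tx": 0,"ty": 23,"tz": 0,"jaw": 0},
  {"wx": 0,"wy": 0,"wz": 0,"tx": 0,"ty": 23,"tz": 0,"jaw": 0},
  {"wx": 0,"wy": 0,"wz": 0,"tx": 0,"ty": 0,"tz": 0,"jaw": 0},
  {"wx": 0,"wy": 0,"wz": 0,"tx": 0,"ty": 0,"tz": 0,"jaw": 0},
])

```text
clock: 7.2
tcp_pos: [0.4858, -0.0163, 0.2113]
eef_rot: [-0.0, 0.999, -0.041, -0.001]
ft_force: [0.0, 0.8, 0.7]
opening: -0.0003
finger_force: 0.0
```

>>> send_rows([
  {"wx": 0,"wy": 0,"wz": 0,"tx": 1,"ty": 0,"tz": 24,"jaw": 0},
  {"wx": 0,"wy": 0,"wz": 0,"tx": 1,"ty": 0,"tz": 24,"jaw": 0},
  {"wx": 0,"wy": 0,"wz": 0,"tx": 0,"ty": 0,"tz": 20,"jaw": 0},
  {"wx": 0,"wy": 0,"wz": 0,"tx": 0,"ty": 0,"tz": 0,"jaw": 0},
  {"wx": 0,"wy": 0,"wz": 0,"tx": 0,"ty": 0,"tz": 0,"jaw": 0},
])

```text
clock: 7.7
tcp_pos: [0.488, -0.0155, 0.1437]
eef_rot: [-0.0, 0.999, -0.04, -0.001]
ft_force: [0.6, -0.1, 0.1]
opening: -0.0003
finger_force: 0.0
```

>>> send_rows([
  {"wx": 0,"wy": 0,"wz": 0,"tx": 0,"ty": -5,"tz": 0,"jaw": 0},
  {"wx": 0,"wy": 0,"wz": 0,"tx": 0,"ty": -5,"tz": 0,"jaw": 0},
  {"wx": 0,"wy": 0,"wz": 0,"tx": 0,"ty": -5,"tz": 0,"jaw": 0},
  {"wx": 0,"wy": 0,"wz": 0,"tx": 0,"ty": -3,"tz": 0,"jaw": 0},
  {"wx": 0,"wy": 0,"wz": 0,"tx": 0,"ty": 0,"tz": 0,"jaw": 0},
])

```text
clock: 8.2
tcp_pos: [0.4898, 0.0023, 0.1442]
eef_rot: [-0.0, 0.999, -0.04, 0.0]
ft_force: [-0.7, -0.3, -0.4]
opening: 0.0
finger_force: 0.0
```

>>> send_rows([
  {"wx": 0,"wy": 0,"wz": 0,"tx": 0,"ty": -2,"tz": 0,"jaw": 0},
  {"wx": 0,"wy": 0,"wz": 0,"tx": 0,"ty": 0,"tz": 0,"jaw": 0},
])

```text
clock: 8.4
tcp_pos: [0.4899, 0.0038, 0.144]
eef_rot: [0.0, 0.999, -0.04, 0.0]
ft_force: [0.0, 0.2, -1.4]
opening: 0.0003
finger_force: 0.0
```

>>> send_rows([
  {"wx": 0,"wy": 0,"wz": 0,"tx": 0,"ty": -2,"tz": 0,"jaw": 0},
  {"wx": 0,"wy": 0,"wz": 0,"tx": 0,"ty": 0,"tz": 0,"jaw": 0},
])

```text
clock: 8.6
tcp_pos: [0.49, 0.005, 0.144]
eef_rot: [0.001, 0.999, -0.04, -0.0]
ft_force: [-0.9, -4.9, 1.9]
opening: 0.0003
finger_force: 2.5
```

>>> send_rows([
  {"wx": 0,"wy": 0,"wz": 0,"tx": 0,"ty": -2,"tz": 0,"jaw": 0},
  {"wx": 0,"wy": 0,"wz": 0,"tx": 0,"ty": 0,"tz": 0,"jaw": 0},
])

```text
clock: 8.8
tcp_pos: [0.4902, 0.007, 0.144]
eef_rot: [0.001, 0.999, -0.04, -0.0]
ft_force: [-0.8, -5.3, 1.7]
opening: -0.0002
finger_force: 2.5
```

>>> send_rows([
  {"wx": 0,"wy": 0,"wz": 0,"tx": 0,"ty": -2,"tz": 0,"jaw": 0},
  {"wx": 0,"wy": 0,"wz": 0,"tx": 0,"ty": -2,"tz": 0,"jaw": 0},
  {"wx": 0,"wy": 0,"wz": 0,"tx": 0,"ty": -2,"tz": 0,"jaw": 0},
  {"wx": 0,"wy": 0,"wz": 0,"tx": 0,"ty": 0,"tz": 0,"jaw": 0},
  {"wx": 0,"wy": 0,"wz": 0,"tx": 0,"ty": 0,"tz": 0,"jaw": 0},
])

```text
clock: 9.3
tcp_pos: [0.4906, 0.0141, 0.1438]
eef_rot: [-0.0, 0.999, -0.04, -0.0]
ft_force: [0.3, -0.2, -0.4]
opening: 0.0001
finger_force: 0.0
```

```bash
cat >> h.py <<'E'
def lever():
    o=[]
    for n in("top","scene"):
        W=world(cap(n)); m=(W[...,2]>.082)&(W[...,2]<.104)&(W[...,0]>.472)&(W[...,0]<.52)&(W[...,1]>.0)&(W[...,1]<.13)
        s=W[m]; o.append((n,len(s),np.round(np.percentile(s[:,1],[0,5,50,95,100]),4)))
    return o
E
python3 -c "
from h import *
print(state()['ft_force'])
for o in lever():print(*o)"
```

```text
[ 0.2975866  -0.23205232 -0.36812653]Traceback (most recent call last):
  File "<string>", line 4, in <module>
    for o in lever():print(*o)
             ~~~~~^^
  File "h.py", line 30, in lever
    s=W[m]; o.append((n,len(s),np.round(np.percentile(s[:,1],[0,5,50,95,100]),4)))
                                        ~~~~~~~~~~~~~^^^^^^^^^^^^^^^^^^^^^^^^
    return _quantile_unchecked(
        a, q, axis, out, overwrite_input, method, keepdims, weights)
    return _ureduce(a,
                    func=_quantile_ureduce_func,
    ...<5 lines>...
                    overwrite_input=overwrite_input,
                    method=method)
    r = func(a, **kwargs)
    result = _quantile(arr,
                       quantiles=q,
    ...<2 lines>...
                       out=out,
                       weights=wgt)
    slices_having_nans = np.isnan(arr[-1, ...])
                                  ~~~^^^^^^^^^
IndexError: index -1 is out of bounds for axis 0 with size 0
```

Force gone at 0.0141: first click. Continue, checking contact at the expected 0.0205.

>>> send_rows([
  {"wx": 0,"wy": 0,"wz": 0,"tx": 0,"ty": -2,"tz": 0,"jaw": 0},
  {"wx": 0,"wy": 0,"wz": 0,"tx": 0,"ty": -2,"tz": 0,"jaw": 0},
  {"wx": 0,"wy": 0,"wz": 0,"tx": 0,"ty": 0,"tz": 0,"jaw": 0},
])

```text
clock: 9.65
tcp_pos: [0.491, 0.018, 0.1439]
eef_rot: [-0.0, 0.999, -0.04, -0.0]
ft_force: [-0.0, 0.2, -0.1]
opening: -0.0
finger_force: 0.0
```

>>> send_rows([
  {"wx": 0,"wy": 0,"wz": 0,"tx": 0,"ty": -2,"tz": 0,"jaw": 0},
  {"wx": 0,"wy": 0,"wz": 0,"tx": 0,"ty": -2,"tz": 0,"jaw": 0},
  {"wx": 0,"wy": 0,"wz": 0,"tx": 0,"ty": 0,"tz": 0,"jaw": 0},
])

```text
clock: 9.95
tcp_pos: [0.4913, 0.0211, 0.144]
eef_rot: [0.001, 0.999, -0.04, -0.0]
ft_force: [-0.5, -5.0, -0.5]
opening: 0.0
finger_force: 2.5
```

>>> send_rows([
  {"wx": 0,"wy": 0,"wz": 0,"tx": 0,"ty": -2,"tz": 0,"jaw": 0},
  {"wx": 0,"wy": 0,"wz": 0,"tx": 0,"ty": -2,"tz": 0,"jaw": 0},
  {"wx": 0,"wy": 0,"wz": 0,"tx": 0,"ty": 0,"tz": 0,"jaw": 0},
])

```text
clock: 10.25
tcp_pos: [0.4916, 0.0255, 0.1439]
eef_rot: [0.0, 0.999, -0.04, -0.0]
ft_force: [-0.4, -2.9, -0.1]
opening: 0.0001
finger_force: 1.4
```

>>> send_rows([
  {"wx": 0,"wy": 0,"wz": 0,"tx": 0,"ty": -2,"tz": 0,"jaw": 0},
  {"wx": 0,"wy": 0,"wz": 0,"tx": 0,"ty": -2,"tz": 0,"jaw": 0},
  {"wx": 0,"wy": 0,"wz": 0,"tx": 0,"ty": 0,"tz": 0,"jaw": 0},
])

```text
clock: 10.55
tcp_pos: [0.4919, 0.0302, 0.1439]
eef_rot: [-0.0, 0.999, -0.04, -0.0]
ft_force: [0.5, 0.8, 0.9]
opening: 0.0003
finger_force: 0.0
```

Contact came where expected, and the second click has snapped. Now the third.

>>> send_rows([
  {"wx": 0,"wy": 0,"wz": 0,"tx": 0,"ty": -2,"tz": 0,"jaw": 0},
  {"wx": 0,"wy": 0,"wz": 0,"tx": 0,"ty": -2,"tz": 0,"jaw": 0},
  {"wx": 0,"wy": 0,"wz": 0,"tx": 0,"ty": 0,"tz": 0,"jaw": 0},
])

```text
clock: 10.85
tcp_pos: [0.4923, 0.034, 0.1439]
eef_rot: [-0.0, 0.999, -0.04, 0.0]
ft_force: [0.0, -0.3, -0.4]
opening: -0.0001
finger_force: 0.0
```

>>> send_rows([
  {"wx": 0,"wy": 0,"wz": 0,"tx": 0,"ty": -2,"tz": 0,"jaw": 0},
  {"wx": 0,"wy": 0,"wz": 0,"tx": 0,"ty": -2,"tz": 0,"jaw": 0},
  {"wx": 0,"wy": 0,"wz": 0,"tx": 0,"ty": 0,"tz": 0,"jaw": 0},
])

```text
clock: 11.15
tcp_pos: [0.4926, 0.037, 0.144]
eef_rot: [0.001, 0.999, -0.04, -0.0]
ft_force: [-0.5, -4.8, 0.6]
opening: -0.0002
finger_force: 2.5
```

>>> send_rows([
  {"wx": 0,"wy": 0,"wz": 0,"tx": 0,"ty": -2,"tz": 0,"jaw": 0},
  {"wx": 0,"wy": 0,"wz": 0,"tx": 0,"ty": -2,"tz": 0,"jaw": 0},
  {"wx": 0,"wy": 0,"wz": 0,"tx": 0,"ty": 0,"tz": 0,"jaw": 0},
])

```text
clock: 11.45
tcp_pos: [0.4929, 0.0415, 0.1439]
eef_rot: [0.0, 0.999, -0.04, -0.0]
ft_force: [-0.3, -2.1, 0.1]
opening: -0.0
finger_force: 1.4
```

>>> send_rows([
  {"wx": 0,"wy": 0,"wz": 0,"tx": 0,"ty": -2,"tz": 0,"jaw": 0},
  {"wx": 0,"wy": 0,"wz": 0,"tx": 0,"ty": -1,"tz": 0,"jaw": 0},
  {"wx": 0,"wy": 0,"wz": 0,"tx": 0,"ty": 0,"tz": 0,"jaw": 0},
])

```text
clock: 11.75
tcp_pos: [0.4931, 0.045, 0.1439]
eef_rot: [-0.0, 0.999, -0.04, -0.0]
ft_force: [-0.1, 0.2, -0.2]
opening: 0.0001
finger_force: 0.0
```

>>> send_rows([
  {"wx": 0,"wy": 0,"wz": 0,"tx": 0,"ty": -1.5,"tz": 0,"jaw": 0},
  {"wx": 0,"wy": 0,"wz": 0,"tx": 0,"ty": 0,"tz": 0,"jaw": 0},
  {"wx": 0,"wy": 0,"wz": 0,"tx": 0,"ty": 0,"tz": 0,"jaw": 0},
])

```text
clock: 12.05
tcp_pos: [0.4933, 0.0462, 0.1439]
eef_rot: [-0.0, 0.999, -0.04, -0.0]
ft_force: [-0.7, -0.3, 0.1]
opening: 0.0002
finger_force: 0.0
```

>>> send_rows([
  {"wx": 0,"wy": 0,"wz": 0,"tx": 0,"ty": 10,"tz": 0,"jaw": 0},
  {"wx": 0,"wy": 0,"wz": 0,"tx": 0,"ty": 15,"tz": 0,"jaw": 0},
  {"wx": 0,"wy": 0,"wz": 0,"tx": 0,"ty": 0,"tz": -25,"jaw": 0},
  {"wx": 0,"wy": 0,"wz": 0,"tx": 0,"ty": 0,"tz": -35,"jaw": 0},
  {"wx": 0,"wy": 0,"wz": 0,"tx": 0,"ty": 20,"tz": -35,"jaw": 0},
  {"wx": 0,"wy": 0,"wz": 0,"tx": 0,"ty": 35,"tz": -20,"jaw": 0},
  {"wx": 0,"wy": 0,"wz": 0,"tx": 0,"ty": 35,"tz": 0,"jaw": 0},
  {"wx": 0,"wy": 0,"wz": 0,"tx": 0,"ty": 35,"tz": 0,"jaw": 0},
  {"wx": 0,"wy": 0,"wz": 0,"tx": 0,"ty": 35,"tz": 0,"jaw": 0},
  {"wx": 0,"wy": 0,"wz": 0,"tx": 0,"ty": 35,"tz": 0,"jaw": 0},
  {"wx": 0,"wy": 0,"wz": 0,"tx": 0,"ty": 0,"tz": 0,"jaw": 0},
  {"wx": 0,"wy": 0,"wz": 0,"tx": 0,"ty": 0,"tz": 0,"jaw": 0},
  {"wx": 0,"wy": 0,"wz": 0,"tx": 0,"ty": 0,"tz": 0,"jaw": 0},
])

```text
clock: 13.35
tcp_pos: [0.4751, -0.1726, 0.2587]
eef_rot: [-0.0, 0.999, -0.04, -0.0]
ft_force: [-0.4, 0.9, 0.4]
opening: -0.0004
finger_force: 0.0
```

Run:
```python
from h import *
c=cap("top");W=world(c)
l=W[205:262,220:300].reshape(-1,3);l=l[(l[:,2]>.08)&(l[:,2]<.105)]
print("rect",len(l),cv2.minAreaRect((l[:,:2]*1000).astype(np.float32)))
cv2.imwrite("pics/top_e.png",cv2.resize(c["color"][165:305,165:345,::-1],None,fx=4,fy=4,interpolation=cv2.INTER_CUBIC))
```

```text
rect 106 ((494.5855407714844, 71.7557373046875), (12.161059379577637, 33.44139099121094), 87.57520294189453)
```

View pics/top_e.png

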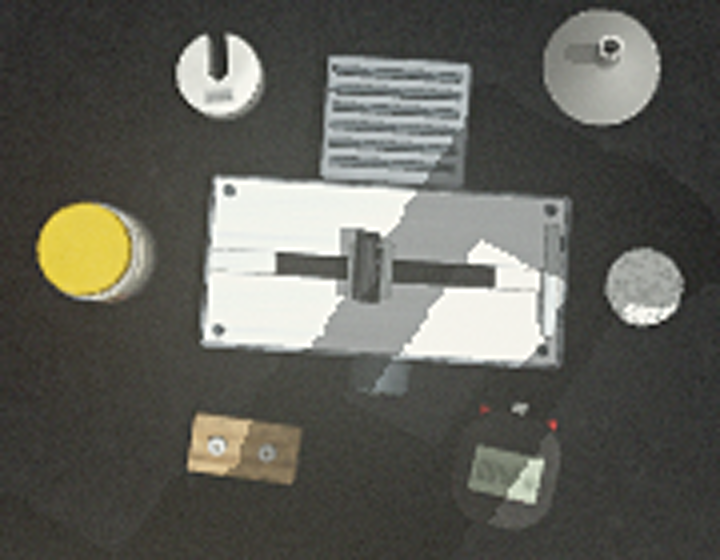

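The lever, at (366,265) px in the crop, measures y = 0.0718. That is 31 mm left of its starting click (0.0406), so it is in the third click. The bystanders have not moved and the arm is clear.

```bash
python3 -c "
from rig import ticket
print(ticket.sign_off())"
```

```text
the job is handed in; nothing more can be done
None
```

I pushed the lever home to its hard stop (24 N), then left by three clicks. It now rests in the third click, about 31 mm left of where it started in click 1 by camera, with the arm clear and nothing around it moved. The job is handed in; the hand-in call gave no verdict.

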